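# Weigh the pail of brass inserts on the sprung hook

### The arm

A 6-joint arm with a two-finger parallel gripper is mounted at the origin on a cart in front of the work surface, level with it; the furniture and walls round the work are solid. World frame = base frame: x ahead of the robot, y to its left, z up, the work surface at z = 0. Lengths are in m, angles in rad, forces in N, time in s.
With the tool pointing down it reaches from about 0.25 to 0.775 m from the base axis. Payload 4 kg.
Tool frame: the origin (TCP) lies at the centre of the arm's flange, where the gripper is bolted on; the fingertips stand 199 mm ahead of it and the grasp point (between the pads) lies 180 mm ahead of it; z points along the fingers, y is the line along which they close (so a half turn about z gives the same grasp; the last joint's range is limited). The gripper opens to 94 mm and grips with 3 to 60 N. Pads are 16 mm wide; open, the fingers measure 119 mm over their backs; the gripper's body (75 mm by 177 mm) begins 78 mm behind the grasp point.
Start: joints at [1.158, 0.087, 1.371, -0, 1.684, -0.103], TCP at [0.168, 0.524, 0.405] pointing down, gripper open.
Joint ranges: [-3.1, 3.1], [-0.76, 2.03], [0.27, 2.55], [-1.08, 4.22], [0.17, 2.65], [-2.57, 2.57]. Speed limits (rad/s): [2.79, 2.79, 3.14, 3.14, 3.14, 3.14].

### API

Orientations are given as [roll, pitch, yaw] about the fixed x, y, z axes, in that order (R = Rz(yaw) Ry(pitch) Rx(roll)).
In Python, from bench import robot, eyes, models gives the robot as it stands.
- The arm moves only by the tool step_arm, never from a script. Its argument "commands" is a list that holds one entry, the list of rows, each a list of 7 numbers: the shift along the tool's x, y, z in mm, then the turn, a rotation vector about the tool's x, y, z in rad, then the finger opening in mm, from 0 to 94. In form: [[[tx, ty, tz, wx, wy, wz, gripper], ...]]. A call has 1 to 20 rows; each row shifts and turns the commanded pose from where the row before left it, along the tool's axes as they then stand; what a row does not reach is not made up. A row lasts 1/8 s, in which the tool goes at most 62.5 mm and 10.7 degrees, less where a joint would pass 70% of its speed; a pose out of reach is approached as far as the arm can. A call is refused whole if a number of a shift passes 62.5 or a number of a turn 0.188, either way. A call with a gripper value outside its range is refused whole. The fingers move at their own pace and stop on an object; the grip force is fixed at half the most. Time passes only in rows, so rows that do not move let the fingers close. It gives the time, the measured TCP pose, the force, the opening and the grip force at its end, in the units of the state.
- robot.get_obs(): the state, without advancing time (a new reading comes with each control period).
- eyes.snapshot(name): name is "side" or "top"; returns a dict with "color" (480x640x3 uint8, red, green, blue), "camera_matrix" (3x3 intrinsics, pixels), "eye" and "rotation" of the camera in the world. Camera axes: x right, y up, looking along -z (the intrinsics and any distortion apply to the point x, -y, -z); pixel columns grow to the right and rows downward; lengths in m; the calibration is good to about 2 mm. A picture is of the moment at which its call begins. There is no depth.
- robot.close_job(): hands the job in; it is judged then, once.
Trained networks look in a picture, given as the dict that the camera call returned (one of the last four; its "shot" number tells which), for a name from the list of things; names that differ only in an ending like _2 or _b are one class to them, and where a whole thing is asked for, a point or a joint stands for the part that bears it (a point fixed in the world has none). Each returns a list of dicts, best first, with "confidence" (0 to 1); they miss things now and then, are a little off and sometimes report something else, mostly with a low value. They report only what shows in the picture. A call takes as long as a camera call. They do not tell look-alikes from the thing itself.
- models.masks_of(picture, query): "mask" (480x640 bool, what is visible of it) and "xy" ([column, row] in pixels, amid what is visible of it).
- models.tip_of(picture, query): "xy" ([column, row] in pixels: a listed point, or the origin of a listed thing).
The state is a dict: "time": time; "joint_positions": joint angles; "qvel": joint speeds; "joint_torque": joint torques, N m; "tool_pos": TCP position; "ee_rot": TCP orientation; "wrist_force": force on the tool from outside, world axes, zero at the start; "wrist_torque": the same for the moment, N m; "width": finger opening in m; "finger_force": force on a finger pad.
Only numpy, scipy, OpenCV 4.12 (cv2) and the standard library are available. Lean on these libraries where they do the work, as an engineer would, in place of code of your own. Each camera call takes 0.05 s, during which the arm holds its last target. There are 200 camera calls.

### The job

Weigh the little steel pail of brass inserts on the spring balance: lift it by the black grip on top of its handle, bring the peak of the handle over the dip in the balance's hook, and, still holding it, ease it down until the spring alone carries its weight; only then let go, so gently that the hook does not spring up or drop. Do not jerk the hook, force it down to its stop or strike the balance, and disturb neither the mug, the black tape nor the solder reel; leave the pail hanging still on the hook, clear of the table.

Things in the scene. Friction and masses are not known exactly. Their poses are not given: they have to be found in the camera images.
- pail: Steel pail of brass inserts (one rigid body), 71 mm across the rim, 52 mm high. Origin: centre of its underside, z up. A stiff wire handle (wire 6 mm thick) stands in its y-z plane, with a black grip on top (see peak, grip). Its weight differs from run to run and is not told: about 1.8 to 6 N.
- grip (a point): Middle of the black grip block above the peak, 155 mm above the pail's underside, axes as the pail's. The block is 22 mm in x, 14 mm in y, and reaches from 131 to 175 mm above the underside: pinch it across y from above.
- peak (a point): Centre of the handle wire at its peak, 128 mm above the pail's underside. From it the wire slopes down at 43 degrees to both sides (+-34 mm in y), then drops to the rim; the opening under it, seen along the pail's x, is 68 mm wide and 73 mm high. Hung, it rests about 10 mm above hook_seat.
- scale: Spring balance, fixed to the table: blue base 90 x 100 mm, aluminium column of 32 mm diameter up to z 271 mm with a white graduated plate. Origin: on the table at the column's axis. The hook arm points along its -x axis (towards the robot, within 0.4 rad).
- hook_seat (a point): Centre of the steel bar (8 mm thick) at the bottom of the hook arm's dip, 120 mm from the column's axis, 230 mm above the table when unloaded; moves with the hook, axes as the balance's. The dip is 32 mm long, 10 mm deep. The upturned tip's round end is centred 26 mm ahead (-x) and 24 mm above; behind, the bar runs level to the column.
- hook (a joint): How far the hook has sunk, in m: 0 unloaded, 0.105 at its stop. The spring gives evenly, 15.4 mm for each newton hung on it (65 N/m), with no preload; it is lightly damped and bounces for a second or two if released off balance.
- mug: White spotted mug, 82 x 114 x 91 mm, a bystander; origin at the underside's centre.
- tape: Roll of black tape lying flat, 62 x 60 x 19 mm, a bystander; origin at the underside's centre.
- solder_reel: White reel of solder, 77 x 66 x 43 mm, a bystander; origin at its underside.
Not all that is in view belongs to the job. There is more than one size of the pail; the job needs the larger.

How it is judged:
By the outcome, as a careful person would: the job done as asked, in the order asked, and still so for the second after the job is handed in, with the robot touching nothing.
It also fails if it takes over 61 s, if anything falls off the work surface, if the arm or the gripper's body presses on something with over 40 N, if the wrist force passes 120 N, or if a joint passes its speed limit or range.

## Working session

There is one attempt and no reset: what is moved stays moved. The work goes in short steps, Python scripts to look and compute and a tool call to move; the robot and the scene stay as the last step left them, time stands still between calls to the robot, and variables do not carry over. Pictures are saved under pics/ and viewed, at most 12 in all, crops included, and the job is handed in when it is done.

Besides the shell and the picture viewer there is one more tool, called after ">>>" as name(argument=value, ...) on one line, values as JSON. step_arm: Moves the arm, as the interface text tells. Its arguments: {"type":"object","properties":{"commands":{"type":"array"}},"required":["commands"]}

```bash
mkdir -p pics
cat > h.py <<'E'
import numpy as np, cv2
from bench import robot, eyes, models
def ray(p,xy):
    K=p["camera_matrix"]; v=np.linalg.inv(K)@np.array([xy[0],xy[1],1.]); d=np.array(p["rotation"])@np.array([v[0],-v[1],-v[2]])
    return np.array(p["eye"]),d/np.linalg.norm(d)
def onz(p,xy,z):
    e,d=ray(p,xy); return e+d*(z-e[2])/d[2]
def tri(a,b):
    A=np.zeros((3,3));B=np.zeros(3)
    for e,d in (a,b):
        P=np.eye(3)-np.outer(d,d);A+=P;B+=P@e
    x=np.linalg.solve(A,B); return x,[np.linalg.norm((np.eye(3)-np.outer(d,d))@(x-e)) for e,d in (a,b)]
def proj(p,X):
    c=np.array(p["rotation"]).T@(np.array(X)-p["eye"]); q=p["camera_matrix"]@np.array([c[0],-c[1],-c[2]]); return q[:2]/q[2]
def save(p,n): cv2.imwrite("pics/"+n,cv2.cvtColor(p["color"],cv2.COLOR_RGB2BGR))
E
python3 - <<'E'
from h import *
np.set_printoptions(precision=3,suppress=True)
P={n:eyes.snapshot(n) for n in("side","top")}
cv2.imwrite("pics/a_side.png",P["side"]["color"][:,:,::-1]);save(P["top"],"a_top.png")
print({k:v for k,v in P["top"].items() if k!="color"}, P["side"]["eye"])
for n,p in P.items():
  for q in("pail","grip","peak","scale","hook_seat","mug","tape","solder_reel"):
    print(n,q,[(np.round(d["xy"],1).tolist(),round(d["confidence"],2)) for d in models.tip_of(p,q)])
E
```

```text
{'camera_matrix': array([[550.07 ,   0.   , 311.781],
       [  0.   , 550.07 , 243.464],
       [  0.   ,   0.   ,   1.   ]]), 'eye': array([0.352, 0.017, 1.406]), 'rotation': array([ 0.112,  0.012, -1.579]), 'shot': 2} [ 0.372 -1.261  1.23 ]
side pail [([298.9, 224.8], 0.65), ([288.7, 205.3], 0.51)]
side grip [([297.0, 188.0], 0.85), ([291.3, 182.0], 0.66), ([314.8, 374.5], 0.31)]
side peak [([294.6, 192.0], 0.8), ([290.9, 184.8], 0.73)]
side scale [([366.0, 299.4], 0.75)]
side hook_seat [([322.5, 237.5], 0.53)]
side mug [([314.6, 373.9], 0.86)]
side tape [([299.4, 242.5], 0.55), ([297.5, 184.5], 0.33), ([295.5, 195.9], 0.33)]
side solder_reel [([282.3, 335.2], 0.68)]
top pail [([210.8, 269.4], 0.94), ([167.2, 281.8], 0.81)]
top grip [([195.2, 271.1], 0.72)]
top peak [([197.7, 270.7], 0.78), ([160.9, 280.3], 0.68)]
top scale [([359.5, 201.8], 0.76)]
top hook_seat [([356.6, 238.3], 0.65)]
top mug [([461.8, 262.7], 0.7)]
top tape [([257.5, 274.6], 0.71)]
top solder_reel [([404.6, 295.7], 0.88), ([209.8, 271.4], 0.29)]
```

```bash
sed -i 's/np.array(p\["rotation"\])/RR(p)/g' h.py
cat >> h.py <<'E'
from scipy.spatial.transform import Rotation as Ro
def RR(p): return Ro.from_euler("xyz",p["rotation"]).as_matrix()
np.set_printoptions(precision=3,suppress=True)
E
python3 - <<'E'
from h import *
P={n:eyes.snapshot(n) for n in("side","top")}
a,b=P["side"],P["top"]
for n in P: print(n,P[n]["rotation"],P[n]["eye"],P[n]["camera_matrix"][0])
def T(x,y): print(tri(ray(a,x),ray(b,y)))
T((298.9,224.8),(210.8,269.4));T((288.7,205.3),(167.2,281.8))
T((297,188),(195.2,271.1));T((294.6,192),(197.7,270.7));T((290.9,184.8),(160.9,280.3));T((366,299.4),(359.5,201.8));T((322.5,237.5),(356.6,238.3))
for q in((461.8,262.7),(257.5,274.6),(404.6,295.7)):print(onz(b,q,0))
top=cv2.resize(b["color"][150:350,100:500],None,fx=2,fy=2,interpolation=cv2.INTER_CUBIC)
sd=cv2.resize(a["color"][150:270,250:400],None,fx=5,fy=5,interpolation=cv2.INTER_CUBIC)
cv2.imwrite("pics/b_top.png",top[:,:,::-1]);cv2.imwrite("pics/b_side.png",sd[:,:,::-1])
E
```

```text
side [ 0.869 -0.021 -0.082] [ 0.372 -1.261  1.23 ] [575.43    0.    321.632]
top [ 0.112  0.012 -1.579] [0.352 0.017 1.406] [550.07    0.    311.781]
(array([ 0.446,  0.293, -0.003]), [np.float64(0.0002555970023856731), np.float64(0.0002555970023857543)])
(array([ 0.415,  0.404, -0.   ]), [np.float64(0.00031821334228926385), np.float64(0.00031821334228928516)])
(array([0.437, 0.3  , 0.146]), [np.float64(0.004397844088596132), np.float64(0.004397844088595985)])
(array([0.433, 0.297, 0.133]), [np.float64(0.0005414380511713848), np.float64(0.0005414380511713994)])
(array([0.419, 0.393, 0.095]), [np.float64(0.004966387828110297), np.float64(0.004966387828110291)])
(array([ 0.62 , -0.091,  0.012]), [np.float64(0.0044811933929506005), np.float64(0.004481193392950692)])
(array([ 0.493, -0.066,  0.235]), [np.float64(0.0004849715181375589), np.float64(0.0004849715181377302)])
[ 0.457 -0.35   0.   ]
[0.431 0.172 0.   ]
[ 0.374 -0.202  0.   ]
```

View pics/a_side.png

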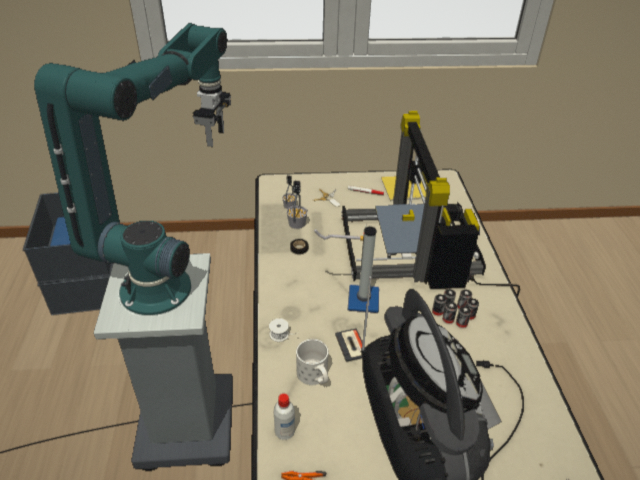

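View pics/b_top.png

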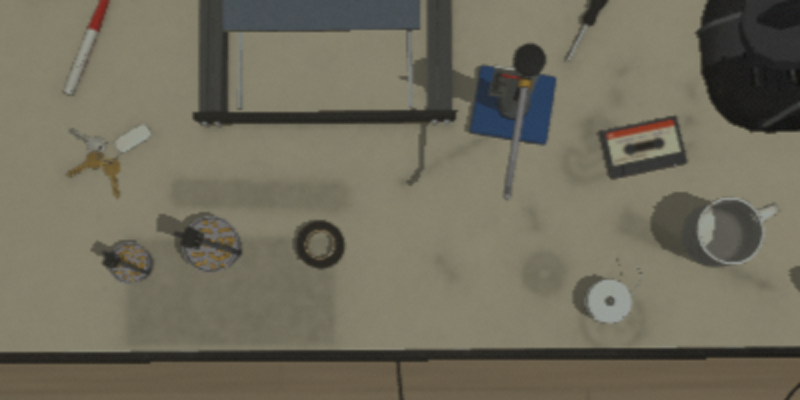

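View pics/b_side.png

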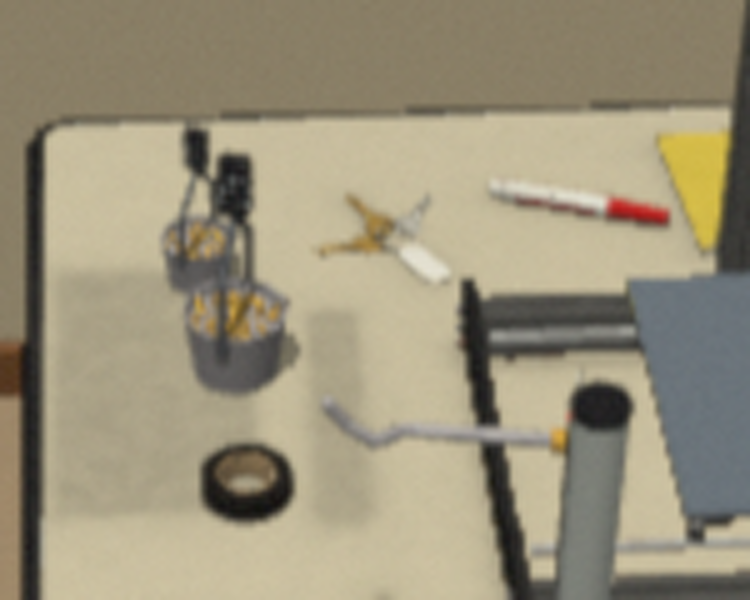

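The candidates for "pail" are the larger one at side (299,225) / top (205,270) and the smaller one at side (289,205) / top (165,280). The job needs the larger, at about (0.446, 0.293). The hook tip is at side (316,231) and its dip at (324,238).

Next I'll fit the handle yaw and the hook yaw, then check both in an overlay.

Run:
```python
from h import *
from scipy.optimize import minimize, least_squares
P={n:eyes.snapshot(n) for n in("side","top")}
a,b=P["side"],P["top"]
def hand(x,y,w):
    c,s=np.cos(w),np.sin(w); L=[]
    for yy,z in [(-34,52),(-34,96),(0,128),(34,96),(34,52)]: L.append((x-s*yy/1e3,y+c*yy/1e3,z/1e3))
    return np.array(L)
def grip(x,y,w): 
    R=Ro.from_euler("z",w).as_matrix(); return np.array([R@[i*.011,j*.007,k]+[x,y,0] for k in(.131,.175) for i,j in((-1,-1),(1,-1),(1,1),(-1,1))])
def rim(x,y): t=np.linspace(0,6.28,40); return np.c_[x+.0355*np.cos(t),y+.0355*np.sin(t),0*t+.052]
G={n:cv2.GaussianBlur(cv2.cvtColor(P[n]["color"],cv2.COLOR_RGB2GRAY),(0,0),.7).astype(np.float32) for n in P}
def samp(n,X):
    q=np.array([proj(P[n],v) for v in X],np.float32); return cv2.remap(G[n],q[:,:1],q[:,1:],cv2.INTER_LINEAR).ravel()
best=[]
for w in np.arange(-1.57,1.57,.04):
  for dx in(-.006,-.003,0,.003,.006):
    for dy in(-.004,0,.004):
      L=hand(.446+dx,.293+dy,w); X=np.concatenate([np.linspace(L[i],L[i+1],10) for i in range(4)])
      g=grip(.446+dx,.293+dy,w); 
      best.append((samp("side",X).mean()+samp("top",X).mean()+.5*samp("side",g).mean()+.5*samp("top",g).mean(),w,dx,dy))
best.sort(); print(np.array(best[:8]))
_,w,dx,dy=best[0];x,y=.446+dx,.293+dy
# hook: column axis, tip, seat
def H(p):
    R=Ro.from_euler("z",p[2]).as_matrix(); return lambda u,z:R@[u,0,0]+[p[0],p[1],z]
obs=[("top",-.146,.254,(354,247)),("top",0,.271,(365,179)),("side",-.146,.254,(250+328/5,150+402/5)),("side",-.120,.230,(250+375/5,150+441/5)),("side",0,.271,(250+600/5,150+407/5))]
r=least_squares(lambda p:np.concatenate([proj(P[n],H(p)(u,z))-q for n,u,z,q in obs]),[.62,-.09,-.15])
print("scale",r.x,r.fun,"seat",H(r.x)(-.12,.23))
ims=[]
for n,c in(("top",(150,170,400,300)),("side",(255,160,405,270))):
    s=3 if n=="top" else 5
    x0,y0,x1,y1=c; im=cv2.resize(P[n]["color"][y0:y1,x0:x1],None,fx=s,fy=s,interpolation=cv2.INTER_CUBIC)
    pl=lambda X,col,cl:cv2.polylines(im,[np.int32((np.array([proj(P[n],v) for v in X])-[x0,y0]+.5)*s)],cl,col,1)
    pl(hand(x,y,w),(255,0,0),False);pl(rim(x,y),(0,255,0),True);pl(grip(x,y,w)[4:],(255,255,0),True)
    h=H(r.x);pl([h(-.146,.254),h(-.136,.23),h(-.12,.23),h(-.104,.24),h(0,.24),h(0,.271),h(0,0)],(255,0,255),False)
    cv2.imwrite(f"pics/c_{n}.png",im[:,:,::-1])
```

```text
[[254.215  -0.33   -0.006   0.004]
 [254.682  -0.29   -0.006   0.004]
 [256.963  -0.25   -0.006   0.004]
 [257.785  -0.33   -0.006   0.   ]
 [257.989  -0.37   -0.006   0.004]
 [258.353  -0.37   -0.006   0.   ]
 [260.076  -0.29   -0.006   0.   ]
 [262.27   -0.25   -0.006   0.   ]]
scale [ 0.617 -0.085 -0.183] [-0.167 -0.     0.846 -0.898 -0.453  0.192 -0.472  0.01  -0.239 -1.421] seat [ 0.499 -0.063  0.23 ]
```

View pics/c_top.png

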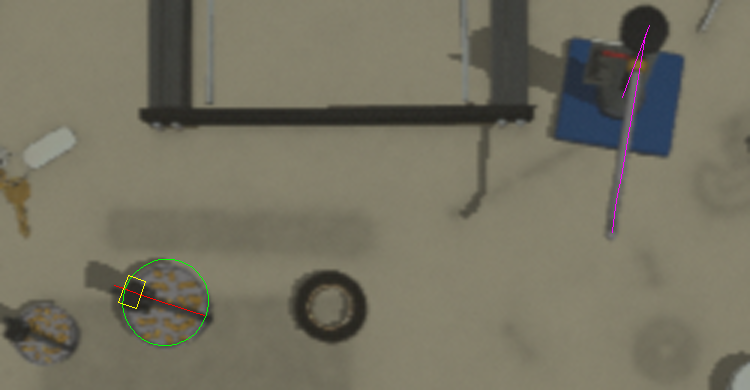

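View pics/c_side.png

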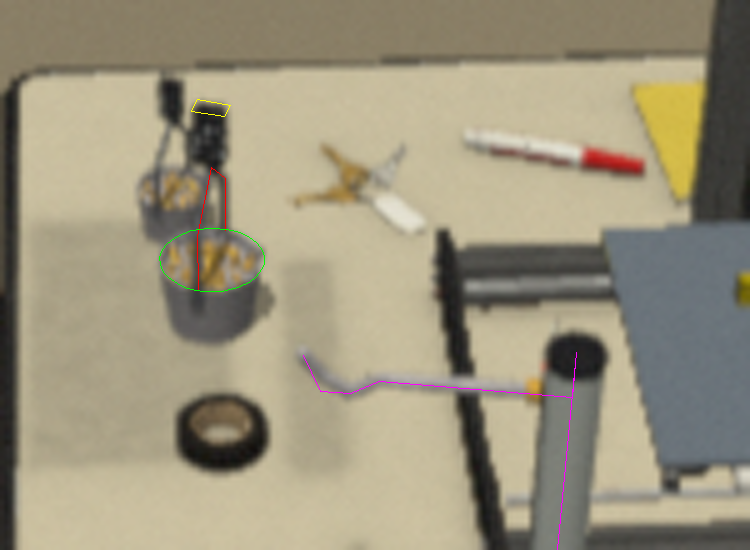

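```bash
cat >> h.py <<'E'
def go(X,yaw):
    o=robot.get_obs(); R=Ro.from_euler("xyz",o["ee_rot"]); T=Ro.from_euler("xyz",[np.pi,0,yaw])
    print("t",o["time"],"pos",o["tool_pos"],"rpy",o["ee_rot"],"F",o["wrist_force"],"q",o["joint_positions"],"w",o["width"])
    print("shift in tool mm",R.inv().apply(np.array(X)-o["tool_pos"])*1e3,"in final",T.inv().apply(np.array(X)-o["tool_pos"])*1e3,"turn",(R.inv()*T).as_rotvec())
E
python3 -c "
from h import *
go([.440,.295,.405],-.32); go([.440,.295,.405],-.32+np.pi)"
```

```text
t 1.1 pos [0.168 0.524 0.405] rpy [3.142 0.    2.832] F [ 0.342 -0.384  0.601] q [ 1.158  0.087  1.371 -0.     1.684 -0.103] w 0.09358461744619667
shift in tool mm [-329.099 -134.895   -0.307] in final [330.457 131.535  -0.303] turn [-0.     0.    -3.131]
t 1.1 pos [0.168 0.524 0.405] rpy [3.142 0.    2.832] F [ 0.342 -0.384  0.601] q [ 1.158  0.087  1.371 -0.     1.684 -0.103] w 0.09358461744619667
shift in tool mm [-329.099 -134.895   -0.307] in final [-330.457 -131.535   -0.303] turn [0.   0.   0.01]
```

>>> step_arm(commands=[[[-27.5,-11.2,0,0,0,0,50],[-27.5,-11.2,0,0,0,0,50],[-27.5,-11.2,0,0,0,0,50],[-27.5,-11.2,0,0,0,0,50],[-27.5,-11.2,0,0,0,0,50],[-27.5,-11.2,0,0,0,0,50],[-27.5,-11.2,0,0,0,0,50],[-27.5,-11.2,0,0,0,0,50],[-27.5,-11.2,0,0,0,0,50],[-27.5,-11.2,0,0,0,0,50],[-27,-11.2,0,0,0,0,50],[-27,-11.2,0,0,0,0,50],[0,0,0,0,0,0,50],[0,0,0,0,0,0,50]]])

```text
time: 2.85
tool_pos: [0.4397, 0.2958, 0.4047]
ee_rot: [3.141, -0.001, 2.832]
wrist_force: [-0.0, 0.1, 0.7]
width: 0.05
finger_force: 0.0
```

Run:
```python
from h import *
go([.440,.295,.335],-.32+np.pi)
P={n:eyes.snapshot(n) for n in("side","top")}
o=robot.get_obs(); R=Ro.from_euler("xyz",o["ee_rot"])
ims=[]
for n,c in(("top",(150,210,290,330)),("side",(235,120,375,240))):
    p=P[n]
    for q in("grip","peak","pail"): print(n,q,[(np.round(d["xy"],1).tolist(),round(d["confidence"],2)) for d in models.tip_of(p,q)])
    s=4;x0,y0,x1,y1=c; im=cv2.resize(p["color"][y0:y1,x0:x1],None,fx=s,fy=s,interpolation=cv2.INTER_CUBIC)
    for l,col in((.18,(255,0,0)),(.25,(0,255,0))):
        q=(proj(p,R.apply([0,0,l])+o["tool_pos"])-[x0,y0]+.5)*s; cv2.circle(im,tuple(int(v) for v in q),4,col,1)
    ims.append(im)
cv2.imwrite("pics/d.png",cv2.resize(np.hstack(ims),None,fx=.71,fy=.71)[:,:,::-1])
```

```text
t 2.85 pos [0.44  0.296 0.405] rpy [ 3.141 -0.001  2.832] F [-0.044  0.106  0.673] q [ 0.485  0.043  1.418  0.001  1.681 -0.776] w 0.05000213797125827
shift in tool mm [-0.597 -0.698 69.656] in final [-0.554 -0.671 69.657] turn [ 0.    -0.001  0.01 ]
top grip [([152.9, 279.0], 0.74)]
top peak [([156.5, 278.6], 0.68)]
top pail [([208.6, 272.0], 0.55), ([258.9, 273.0], 0.52), ([171.0, 281.7], 0.48)]
side grip [([297.6, 184.6], 0.89), ([324.5, 235.1], 0.69), ([288.1, 180.9], 0.67)]
side peak [([296.0, 190.9], 0.73), ([291.7, 184.8], 0.57)]
side pail [([295.6, 224.1], 0.94), ([288.0, 205.7], 0.61)]
```

View pics/d.png

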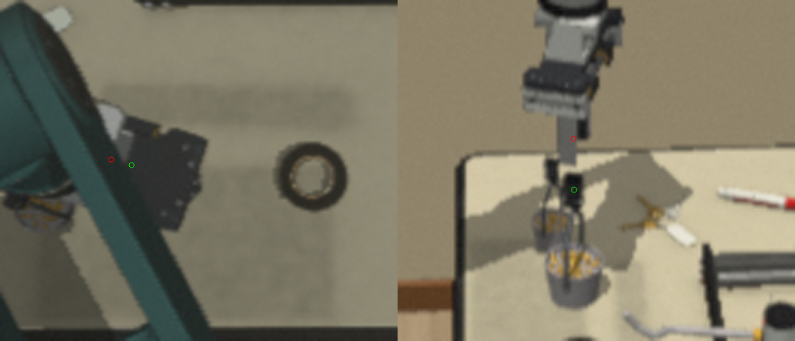

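The picture shows the grip block at (573,190) in the right half, directly below the fingers, and the projected grasp point falls on it. I'll go down and close.

>>> step_arm(commands=[[[-0.5,-0.7,8,0,0,0.01,50],[0,0,12,0,0,0,50],[0,0,12,0,0,0,50],[0,0,12,0,0,0,50],[0,0,12,0,0,0,50],[0,0,8,0,0,0,50],[0,0,5.5,0,0,0,50],[0,0,0,0,0,0,50],[0,0,0,0,0,0,35],[0,0,0,0,0,0,20],[0,0,0,0,0,0,8],[0,0,0,0,0,0,8],[0,0,0,0,0,0,8],[0,0,0,0,0,0,8],[0,0,0,0,0,0,8]]])

```text
time: 5.12
tool_pos: [0.4404, 0.2947, 0.3353]
ee_rot: [3.141, 0.0, 2.822]
wrist_force: [0.4, 0.6, 0.8]
width: 0.0137
finger_force: 30.0
```

>>> step_arm(commands=[[[0,0,-4,0,0,0,8],[0,0,-8,0,0,0,8],[0,0,-12,0,0,0,8],[0,0,-15,0,0,0,8],[0,0,-15,0,0,0,8],[0,0,-15,0,0,0,8],[0,0,-15,0,0,0,8],[0,0,-15,0,0,0,8],[0,0,-15,0,0,0,8],[0,0,-15,0,0,0,8],[0,0,-12,0,0,0,8],[0,0,-7,0,0,0,8],[0,0,-3,0,0,0,8],[0,0,0,0,0,0,8],[0,0,0,0,0,0,8],[0,0,0,0,0,0,8]]])

```text
time: 7.12
tool_pos: [0.4403, 0.2947, 0.4857]
ee_rot: [-3.141, -0.001, 2.822]
wrist_force: [-0.0, -0.5, -3.7]
width: 0.0141
finger_force: 30.0
```

Run:
```python
from h import *
s=-.183; seat=np.array([.499,-.063]); u=np.array([np.cos(s),np.sin(s)])
pre=seat-.075*u; print(pre)
go([*pre,.484],np.pi+s)
o=robot.get_obs(); print(o["wrist_torque"],o["finger_force"])
p=eyes.snapshot("side"); print(o["wrist_force"])
for q in("grip","peak","pail","hook_seat"): print(q,[(np.round(d["xy"],1).tolist(),round(d["confidence"],2)) for d in models.tip_of(p,q)])
R=Ro.from_euler("xyz",o["ee_rot"]);f=lambda l:proj(p,R.apply([0,0,l])+o["tool_pos"])
print("expect grip peak pail",f(.18),f(.207),f(.335))
```

```text
[ 0.425 -0.049]
t 7.125 pos [0.44  0.295 0.486] rpy [-3.141 -0.001  2.822] F [-0.022 -0.506 -3.666] q [ 0.483  0.041  1.261  0.     1.841 -0.768] w 0.014094885007440041
shift in tool mm [ -93.867 -331.302    1.824] in final [ -47.792 -341.011    1.69 ] turn [-0.001 -0.001 -0.137]
[-0.014  0.005  0.001] 29.981390833854675
[-0.022 -0.506 -3.666]
grip [([295.4, 146.0], 0.88)]
peak [([294.6, 153.7], 0.65), ([288.0, 181.3], 0.64)]
pail [([298.0, 187.8], 0.57), ([362.7, 298.4], 0.51), ([292.9, 205.8], 0.47)]
hook_seat [([322.1, 234.9], 0.69)]
expect grip peak pail [296.444 146.493] [296.503 154.014] [296.768 187.777]
```

Lifted cleanly: the weight is about 4.4 N, so the hook should sink about 67 mm. I'll carry the pail to a point in front of the hook tip.

>>> step_arm(commands=[[[0,-2,0,0,0,-0.0685,8],[0,-5,0,0,0,-0.0685,8],[-1.5,-10,0,0,0,0,8],[-2,-15,0,0,0,0,8],[-3,-20,0,0,0,0,8],[-3,-21,0,0,0,0,8],[-3,-21,0,0,0,0,8],[-3,-21,0,0,0,0,8],[-3,-21,0,0,0,0,8],[-3,-21,0,0,0,0,8],[-3,-21,0,0,0,0,8],[-3,-21,0,0,0,0,8],[-3,-21,0,0,0,0,8],[-3,-21,0,0,0,0,8],[-3,-21,0,0,0,0,8],[-3,-21,0,0,0,0,8],[-3,-21,0,0,0,0,8],[-3,-20,0,0,0,0,8],[-2,-12,0,0,0,0,8],[-1,-5,0,0,0,0,8]]])

```text
time: 9.88
tool_pos: [0.425, -0.0502, 0.4863]
ee_rot: [3.141, 0.0, 2.957]
wrist_force: [-0.5, 1.5, -2.5]
width: 0.0136
finger_force: 30.0
```

>>> step_arm(commands=[[[0,0,0,0,0,0,8],[0,0,0,0,0,0,8],[0,0,0,0,0,0,8],[0,0,0,0,0,0,8]]])

```text
time: 10.38
tool_pos: [0.4255, -0.049, 0.4861]
ee_rot: [3.141, -0.0, 2.96]
wrist_force: [-0.4, 0.3, -3.0]
width: 0.0138
finger_force: 30.0
```

Run:
```python
from h import *
s=-.183
go([.425,-.049,.484],np.pi+s); 
o=robot.get_obs();R=Ro.from_euler("xyz",o["ee_rot"])
P={n:eyes.snapshot(n) for n in("side","top")}; p=P["side"]
f=lambda l:proj(p,R.apply([0,0,l])+o["tool_pos"])
print("expect grip peak pail",f(.18),f(.207),f(.335))
for n in P:
  for q in("grip","peak","pail","hook_seat"): print(n,q,[(np.round(d["xy"],1).tolist(),round(d["confidence"],2)) for d in models.tip_of(P[n],q)])
go([.499,-.063,.484],np.pi+s)
ims=[]
for n,c in(("top",(290,160,430,280)),("side",(260,150,400,270))):
    q=P[n];s=4;x0,y0,x1,y1=c; im=cv2.resize(q["color"][y0:y1,x0:x1],None,fx=s,fy=s,interpolation=cv2.INTER_CUBIC)
    for l,col in((.207,(255,0,0)),(.335,(0,255,0))):
        v=(proj(q,R.apply([0,0,l])+o["tool_pos"])-[x0,y0]+.5)*s; cv2.circle(im,tuple(int(k) for k in v),4,col,1)
    v=(proj(q,[.499,-.063,.23])-[x0,y0]+.5)*s; cv2.circle(im,tuple(int(k) for k in v),4,(255,0,255),1)
    ims.append(im)
cv2.imwrite("pics/e.png",cv2.resize(np.hstack(ims),None,fx=.71,fy=.71)[:,:,::-1])
```

```text
t 10.375 pos [ 0.425 -0.049  0.486] rpy [ 3.141 -0.     2.96 ] F [-0.351  0.279 -2.962] q [-0.247 -0.187  1.473  0.     1.856 -1.636] w 0.013840391147868432
shift in tool mm [ 0.447 -0.116  2.142] in final [ 0.447 -0.117  2.142] turn [ 0.    -0.     0.001]
expect grip peak pail [297.158 213.661] [297.227 221.702] [297.533 257.468]
side grip [([296.9, 211.6], 0.81)]
side peak [([299.2, 219.5], 0.62)]
side pail [([297.9, 259.2], 0.74)]
side hook_seat [([322.9, 239.1], 0.7)]
top grip [([154.1, 279.0], 0.65), ([348.8, 269.3], 0.55)]
top peak [([155.2, 281.9], 0.94), ([349.5, 270.9], 0.43)]
top pail [([167.9, 280.3], 0.76), ([348.7, 272.5], 0.48)]
top hook_seat []
t 10.875 pos [ 0.425 -0.049  0.486] rpy [ 3.142 -0.     2.959] F [ 0.397 -0.523 -2.339] q [-0.248 -0.187  1.473  0.     1.856 -1.636] w 0.013658995311685003
shift in tool mm [-74.846  -0.044   2.136] in final [-74.846  -0.037   2.141] turn [ 0. -0.  0.]
```

View pics/e.png

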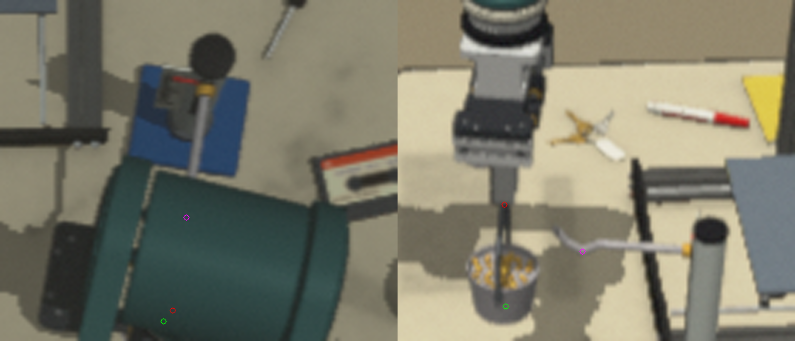

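The pail hangs straight at (505,290) in the right half. The hook tip is at (556,231) and the dip, which matches my seat estimate, at (582,251). I'll average the weight and then advance over the dip.

```bash
cat >> h.py <<'E'
def F(n=14):
    L=[]
    for i in range(n): eyes.snapshot("side"); o=robot.get_obs(); L.append(np.r_[o["wrist_force"],o["wrist_torque"]])
    L=np.array(L); print("t",o["time"],"z",o["tool_pos"],"F mean",L.mean(0),"sd",L.std(0)[:3])
E
python3 -c "
from h import *
F(16)"
```

```text
t 11.675 z [ 0.425 -0.049  0.486] F mean [ 0.12  -0.183 -3.004  0.014 -0.014  0.015] sd [0.455 0.364 0.715]
```

>>> step_arm(commands=[[[-3,0,0,0,0,0,8],[-5,0,0,0,0,0,8],[-7,0,0,0,0,0,8],[-8,0,0,0,0,0,8],[-8,0,0,0,0,0,8],[-8,0,0,0,0,0,8],[-8,0,0,0,0,0,8],[-8,0,0,0,0,0,8],[-8,0,0,0,0,0,8],[-6,0,0,0,0,0,8],[-4,0,0,0,0,0,8],[-2,0,0,0,0,0,8],[0,0,0,0,0,0,8],[0,0,0,0,0,0,8]]])

```text
time: 13.42
tool_pos: [0.499, -0.0629, 0.4863]
ee_rot: [3.141, 0.0, 2.959]
wrist_force: [0.4, 0.2, -2.6]
width: 0.0138
finger_force: 30.0
```

Run:
```python
from h import *
go([.499,-.063,.484],np.pi-.183)
o=robot.get_obs();R=Ro.from_euler("xyz",o["ee_rot"])
q=eyes.snapshot("side")
print(models.tip_of(q,"hook_seat")[:1],models.tip_of(q,"peak")[:2])
s=7;x0,y0,x1,y1=285,185,395,265; im=cv2.resize(q["color"][y0:y1,x0:x1],None,fx=s,fy=s,interpolation=cv2.INTER_CUBIC)
for X,col in((R.apply([0,0,.207])+o["tool_pos"],(255,0,0)),([.499,-.063,.23],(255,0,255))):
    v=(proj(q,X)-[x0,y0]+.5)*s; cv2.circle(im,tuple(int(k) for k in v),4,col,1)
cv2.imwrite("pics/f.png",im[:,:,::-1])
```

```text
t 13.425 pos [ 0.499 -0.063  0.486] rpy [3.141 0.    2.959] F [ 0.372  0.231 -2.551] q [-0.238 -0.02   1.321  0.     1.841 -1.626] w 0.013810629772591745
shift in tool mm [-0.006 -0.108  2.286] in final [-0.006 -0.107  2.286] turn [0. 0. 0.]
[] [{'xy': [290.3, 184.9], 'confidence': 0.81}, {'xy': [324.3, 223.2], 'confidence': 0.71}]
```

View pics/f.png

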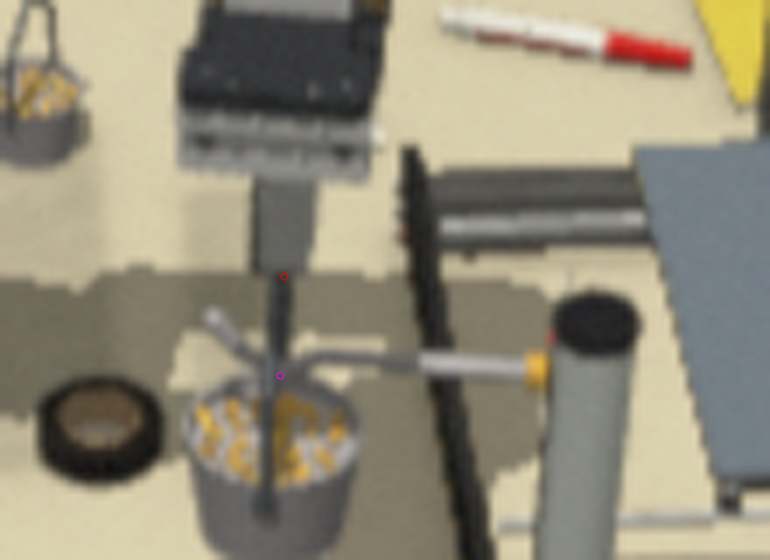

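The handle straddles the hook, and the peak (red, (284,276)) is directly above the dip at (280,376). I'll lower into contact and then further by about 2/3 of the expected sink, gently.

>>> step_arm(commands=[[[0,0,3,0,0,0,8],[0,0,5,0,0,0,8],[0,0,6,0,0,0,8],[0,0,6,0,0,0,8],[0,0,5,0,0,0,8],[0,0,3,0,0,0,8],[0,0,2,0,0,0,8],[0,0,1.5,0,0,0,8],[0,0,1.5,0,0,0,8],[0,0,1.5,0,0,0,8],[0,0,1.5,0,0,0,8],[0,0,1.5,0,0,0,8],[0,0,1.5,0,0,0,8],[0,0,2,0,0,0,8],[0,0,2,0,0,0,8],[0,0,2,0,0,0,8],[0,0,2,0,0,0,8],[0,0,2,0,0,0,8],[0,0,2,0,0,0,8],[0,0,2,0,0,0,8]]])

```text
time: 16.08
tool_pos: [0.4992, -0.0629, 0.4332]
ee_rot: [3.141, 0.0, 2.959]
wrist_force: [0.5, -0.2, -2.1]
width: 0.0136
finger_force: 30.0
```

>>> step_arm(commands=[[[0,0,2,0,0,0,8],[0,0,2,0,0,0,8],[0,0,2,0,0,0,8],[0,0,2,0,0,0,8],[0,0,2,0,0,0,8],[0,0,2,0,0,0,8],[0,0,1,0,0,0,8],[0,0,0,0,0,0,8],[0,0,0,0,0,0,8]]])

```text
time: 17.2
tool_pos: [0.4992, -0.063, 0.4203]
ee_rot: [3.141, 0.0, 2.959]
wrist_force: [0.7, 0.2, -1.1]
width: 0.0138
finger_force: 30.0
```

Run:
```python
from h import *
F(24)
o=robot.get_obs();R=Ro.from_euler("xyz",o["ee_rot"])
q=eyes.snapshot("side")
print("hook_seat",models.tip_of(q,"hook_seat")[:1],"if in contact",proj(q,R.apply([0,0,.217])+o["tool_pos"]))
s=7;x0,y0,x1,y1=285,185,395,265; im=cv2.resize(q["color"][y0:y1,x0:x1],None,fx=s,fy=s,interpolation=cv2.INTER_CUBIC)
cv2.imwrite("pics/g.png",im[:,:,::-1])
```

```text
t 18.4 z [ 0.499 -0.063  0.42 ] F mean [ 0.782  0.449 -1.062  0.075 -0.151  0.002] sd [0.439 0.492 0.442]
hook_seat [{'xy': [322.2, 244.8], 'confidence': 0.46}] if in contact [324.46  245.673]
```

View pics/g.png

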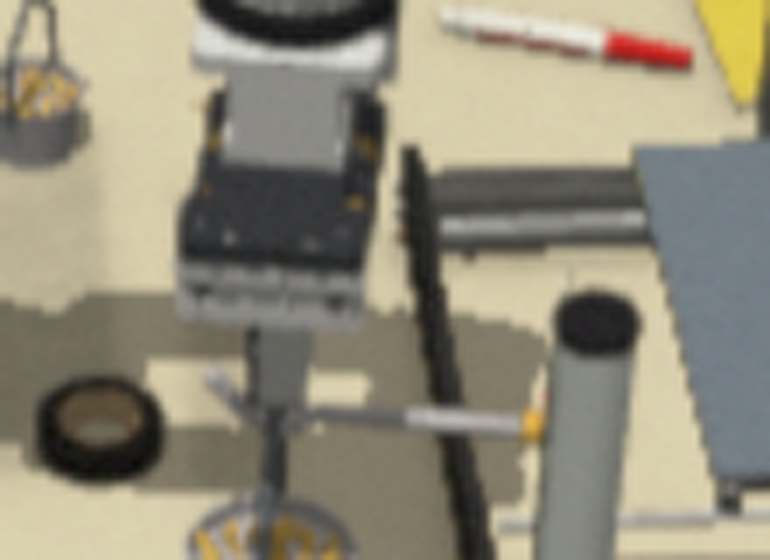

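The hook is seated and sinking: vertical force has gone from -3.0 to -1.06 N. There is a slight side load of about +0.7 x and +0.5 y, so I'll correct that while lowering further.

>>> step_arm(commands=[[[-0.5,0.3,1,0,0,0,8],[-0.5,0.3,2,0,0,0,8],[-0.5,0.4,2,0,0,0,8],[-0.5,0,2,0,0,0,8],[0,0,2,0,0,0,8],[0,0,2,0,0,0,8],[0,0,1.5,0,0,0,8],[0,0,0.5,0,0,0,8],[0,0,0,0,0,0,8],[0,0,0,0,0,0,8]]])

```text
time: 19.75
tool_pos: [0.5012, -0.0625, 0.4072]
ee_rot: [-3.141, -0.0, 2.959]
wrist_force: [-2.7, -3.1, 0.1]
width: 0.0139
finger_force: 30.0
```

```bash
python3 -c "
from h import *
F(24)"
```

```text
t 20.95 z [ 0.501 -0.062  0.407] F mean [-3.337 -3.768 -0.281 -0.835  0.655  0.008] sd [0.441 0.607 0.454]
```

>>> step_arm(commands=[[[0.4,-0.3,0.5,0,0,0,8],[0.4,-0.3,1,0,0,0,8],[0.4,-0.2,1,0,0,0,8],[0.4,0,0.5,0,0,0,8],[0,0,0,0,0,0,8],[0,0,0,0,0,0,8]]])

```text
time: 21.7
tool_pos: [0.5, -0.0627, 0.4046]
ee_rot: [3.141, 0.002, 2.959]
wrist_force: [3.8, -2.7, -0.0]
width: 0.0137
finger_force: 30.0
```

```bash
python3 -c "
from h import *
F(30)"
```

```text
t 23.2 z [ 0.5   -0.063  0.404] F mean [ 4.734 -1.813 -0.276 -0.43  -0.978  0.009] sd [0.483 0.442 0.506]
```

>>> step_arm(commands=[[[-0.3,-0.2,0.5,0,0,0,8],[-0.3,-0.2,0.8,0,0,0,8],[-0.3,-0.1,0.7,0,0,0,8],[0,0,0,0,0,0,8],[0,0,0,0,0,0,8],[0,0,0,0,0,0,8]]])

```text
time: 23.95
tool_pos: [0.5003, -0.0632, 0.4021]
ee_rot: [3.141, -0.001, 2.959]
wrist_force: [3.7, 0.6, 0.9]
width: 0.0136
finger_force: 30.0
```

```bash
python3 -c "
from h import *
F(24)"
```

```text
t 25.15 z [ 0.5   -0.063  0.402] F mean [ 2.573  2.581  0.013  0.568 -0.569 -0.011] sd [0.561 0.645 0.566]
```

>>> step_arm(commands=[[[-0.3,0.2,0.5,0,0,0,8],[-0.3,0.1,0.5,0,0,0,8],[0,0,0,0,0,0,8],[0,0,0,0,0,0,8],[0,0,0,0,0,0,8]]])

```text
time: 25.78
tool_pos: [0.5008, -0.0633, 0.4011]
ee_rot: [-3.141, -0.001, 2.959]
wrist_force: [-0.9, 2.4, 0.3]
width: 0.0137
finger_force: 30.0
```

```bash
python3 -c "
from h import *
F(24)"
```

```text
t 26.975 z [ 0.501 -0.063  0.401] F mean [-1.309  2.274  0.125  0.48   0.282 -0.003] sd [0.479 0.472 0.544]
```

>>> step_arm(commands=[[[0.1,0.15,0,0,0,0,8],[0.1,0.15,0,0,0,0,8],[0,0,0,0,0,0,8],[0,0,0,0,0,0,8],[0,0,0,0,0,0,8]]])

```text
time: 27.6
tool_pos: [0.5009, -0.0631, 0.4012]
ee_rot: [-3.141, 0.0, 2.959]
wrist_force: [-1.0, 0.4, 0.2]
width: 0.0138
finger_force: 30.0
```

```bash
python3 -c "
from h import *
F(12)"
```

```text
t 28.2 z [ 0.501 -0.063  0.401] F mean [-0.737 -0.377  0.159 -0.058  0.191  0.006] sd [0.384 0.604 0.47 ]
```

Balanced, with residual force below 1 N on every axis. Opening gradually.

>>> step_arm(commands=[[[0,0,0,0,0,0,15],[0,0,0,0,0,0,17],[0,0,0,0,0,0,20],[0,0,0,0,0,0,24],[0,0,0,0,0,0,30],[0,0,0,0,0,0,36],[0,0,0,0,0,0,42],[0,0,0,0,0,0,46],[0,0,0,0,0,0,46]]])

```text
time: 29.32
tool_pos: [0.5009, -0.063, 0.4012]
ee_rot: [3.141, 0.0, 2.959]
wrist_force: [0.1, 0.0, -0.2]
width: 0.0458
finger_force: 0.0
```

Run:
```python
from h import *
go([.5009,-.0631,.401],np.pi-.183)
q=eyes.snapshot("side")
for k in("peak","pail","hook_seat"): print(k,[(np.round(d["xy"],1).tolist(),round(d["confidence"],2)) for d in models.tip_of(q,k)])
print(proj(q,[.5009,-.0631,.066]),proj(q,[.5009,-.0631,.076]),proj(q,[.5009,-.0631,.184]))
s=7;x0,y0,x1,y1=285,195,395,280; im=cv2.resize(q["color"][y0:y1,x0:x1],None,fx=s,fy=s,interpolation=cv2.INTER_CUBIC)
cv2.imwrite("pics/k.png",im[:,:,::-1])
```

```text
t 29.325 pos [ 0.501 -0.063  0.401] rpy [3.141 0.    2.959] F [ 0.092  0.027 -0.187] q [-0.237 -0.013  1.481  0.     1.673 -1.625] w 0.04577615353818947
shift in tool mm [-0.038 -0.142  0.168] in final [-0.038 -0.142  0.168] turn [0. 0. 0.]
peak [([290.1, 184.8], 0.79), ([322.5, 247.0], 0.59)]
pail [([323.4, 283.1], 0.7), ([290.2, 208.6], 0.63)]
hook_seat [([324.2, 247.1], 0.61)]
[323.927 281.605] [324.007 279.115] [324.913 250.946]
```

View pics/k.png

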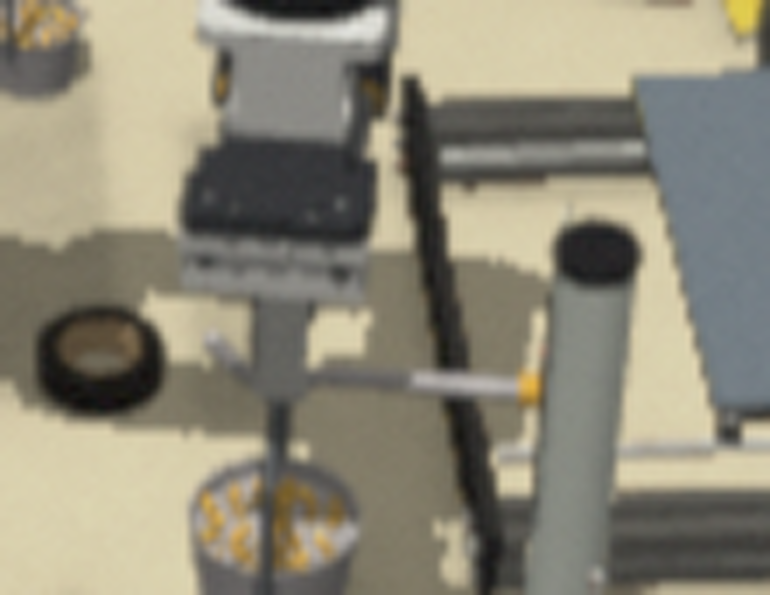

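The pail hangs on the hook at its balance height, with the handle at (278,420) and the fingers open around the grip. I'll retreat straight up.

>>> step_arm(commands=[[[0,0,-2,0,0,0,46],[0,0,-5,0,0,0,46],[0,0,-8,0,0,0,46],[0,0,-10,0,0,0,46],[0,0,-12,0,0,0,46],[0,0,-12,0,0,0,46],[0,0,-12,0,0,0,46],[0,0,-12,0,0,0,46],[0,0,-12,0,0,0,46],[0,0,-12,0,0,0,46],[0,0,-10,0,0,0,46],[0,0,-6,0,0,0,46],[0,0,-2,0,0,0,46],[0,0,0,0,0,0,46],[0,0,0,0,0,0,46],[0,0,0,0,0,0,46],[0,0,0,0,0,0,46],[0,0,0,0,0,0,46]]])

```text
time: 31.78
tool_pos: [0.5009, -0.0629, 0.5161]
ee_rot: [3.141, -0.0, 2.959]
wrist_force: [-0.3, -0.2, 0.5]
width: 0.0455
finger_force: 0.0
```

Run:
```python
from h import *
A=[]
for i in range(3):
    q=eyes.snapshot("side"); A.append(q["color"].astype(int))
    for k in range(0): pass
for k in("peak","pail"): print(k,[(np.round(d["xy"],1).tolist(),round(d["confidence"],2)) for d in models.tip_of(q,k)])
print("motion",np.abs(A[2]-A[0])[200:300,285:395].mean(),np.abs(A[2]-A[0])[300:400,400:600].mean(), robot.get_obs()["time"])
s=7;x0,y0,x1,y1=285,205,395,290; im=cv2.resize(q["color"][y0:y1,x0:x1],None,fx=s,fy=s,interpolation=cv2.INTER_CUBIC)
cv2.imwrite("pics/l.png",im[:,:,::-1])
```

```text
peak [([289.9, 184.0], 0.78), ([327.5, 249.6], 0.56)]
pail [([323.2, 281.0], 0.76), ([290.9, 203.3], 0.57)]
motion 1.1667878787878787 1.33175 32.025
```

View pics/l.png

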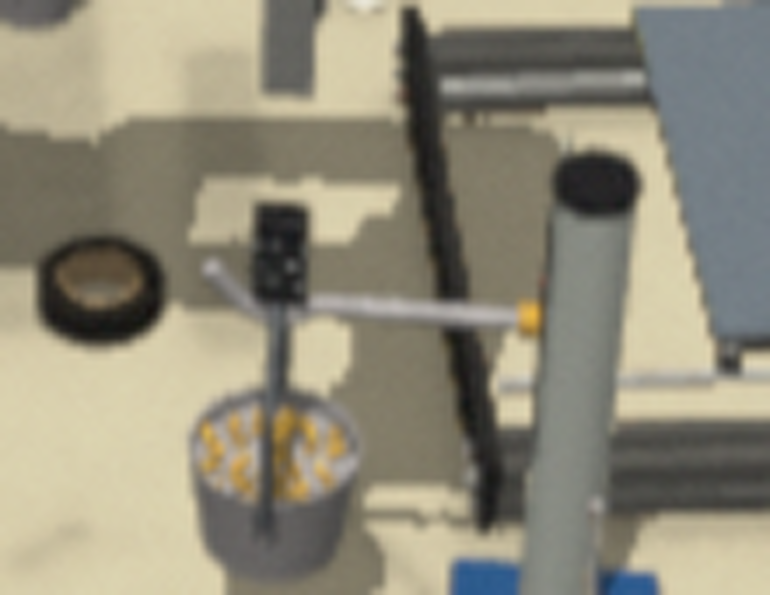

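The pail hangs upright and still on the hook, with its grip at (280,255), and the gripper is clear above it.

```bash
python3 -c "
from h import *
print(robot.close_job())"
```

```text
the job is handed in; nothing more can be done
None
```

The larger pail hangs still on the balance hook, clear of the table; I let go once the spring carried its weight (about 3 N), the mug, tape and solder reel were never approached, and the job was handed in at about 32 s.

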